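# Lay the tall vase in the tilted decorating rest

## Task

Take the tall, straight-sided clay vase and lay it in the wooden V-shaped cradle of the tilted decorating rest, foot down against the cradle's foot plate and its side resting along both rails, ready for painting. Keep hold of it until it lies in the cradle, so that it neither drops nor slides, then let go and back away; do not disturb the other pots and tools.

Things in the scene. Friction and masses are not known exactly. Their poses are not given: they have to be found in the camera images.
- vase_mid (a point): Centre of the vase, half-way up (80 mm above its foot) on its axis. The vase is a plain unglazed clay cylinder, open at the top, 56 mm outside diameter, 160 mm high, wall 5 mm, about 0.34 kg (varies); taller and slimmer than every other pot among which it stands. z points along its axis from the foot to the mouth; it starts upright on the bench, its yaw means nothing.
- vase_foot (a point): Centre of the underside of the vase; same axes as vase_mid.
- cradle_foot (a point): Where the centre of the vase's underside belongs: on the foot plate's upper face (64 x 72 mm), 70 mm above the bench, on the hinge line. Tilts with the cradle: z is the seated vase's axis, foot to mouth, leaning 0.42 to 0.72 rad from vertical towards the robot's side; y runs sideways along the hinge; x points out of the V's open side, away from the rails and up.
- cradle_top (a point): On the same axis, 91 mm from cradle_foot, level with the upper ends of the two pale wooden rails (16 mm wide), on which the leaning vase lies; they touch it 45 degrees either side of -x. The upper 69 mm of the seated vase stick out beyond the rails. Axes as cradle_foot.
- rest: Wooden base of the rest, 150 x 130 x 14 mm, fixed to the bench; origin on its underside below the hinge, x away from the robot. Two cheeks (14 mm thick, inner faces 40 mm either side of the middle, tops 86 mm above the bench) carry the hinge.
- cradle (a joint): Hinge of the cradle, rad, 0 to 0.38: the lean from the vertical is 0.40 plus this; differs from run to run. A stiff friction hinge (about 10 N m): it holds its angle under the vase and a light push and need not be moved.
- vase: The same vase; origin at the centre of its underside.
- beaker_mid (a point): Bystander: centre of the short wide clay beaker, 74 mm diameter, 80 mm high.
- jar_mid (a point): Bystander: centre of the small round-bellied clay jar with a narrow neck, 82 mm diameter, 90 mm high.
- bowl_mid (a point): Bystander: centre of the open clay bowl, 116 mm diameter, 55 mm high.
- glaze_mid (a point): Bystander: centre of the white plastic glaze jar, 60 mm diameter, 75 mm high, behind the rest.
- rib_mid (a point): Bystander: middle of the flat wooden potter's rib, about 140 x 45 x 10 mm, lying on the bench.
- brush_mid (a point): Bystander: a brush lying on the bench (about its middle).

How it is judged:
By the outcome, as a careful person would: the job done as asked, in the order asked, and still so for the second after the job is handed in, with the robot touching nothing.
It also fails if it takes over 38 s, if anything falls off the work surface, if the arm or the gripper's body presses on something with over 40 N, if the wrist force passes 120 N, or if a joint passes its speed limit or range.

## Robot

A 6-joint arm with a two-finger parallel gripper is mounted at the origin on the work surface. World frame = base frame: x ahead of the robot, y to its left, z up, the work surface at z = 0. Lengths are in m, angles in rad, forces in N, time in s.
With the tool pointing down it reaches from about 0.375 to 0.9 m from the base axis. Payload 3.1 kg.
Tool frame: the origin (TCP) lies midway between the tips of the shut fingers; the grasp point (between the pads) lies 19 mm behind it; z points along the fingers, y is the line along which they close (so a half turn about z gives the same grasp; the last joint's range is limited). The gripper opens to 87 mm and grips with 3 to 60 N. Pads are 19 mm wide; open, the fingers measure 117 mm over their backs; the gripper's body (75 mm by 190 mm) begins 51 mm behind the grasp point.
Start: joints at [-1.464, 0.527, 1.433, -0, 1.181, -0.178], TCP at [0.176, -0.6, 0.223] pointing down, gripper open.
Joint ranges: [-3.08, 3.08], [-0.75, 2.2], [0.22, 2.44], [-1.43, 4.57], [0, 2.65], [-2.85, 2.85]. Speed limits (rad/s): [2.79, 2.79, 3.14, 3.14, 3.14, 3.14].

## Interface

Orientations are given as a 3x3 rotation matrix whose columns are the frame's x, y, z axes.
In Python, from bench import * gives the robot as it stands. Calls block until the motion is done:
- move_pose(position, orientation): joint-space move of the TCP to a pose.
- move_l(position, frame=None, v=0.15, stop_force=None): straight line of the TCP; frame=None keeps the orientation; v is the mean speed in m/s. With stop_force (N) it stops when the force on the tool has changed by that much, and returns True; else False.
- movej(angles): joint-space move.
- let_go() and grasp(strength=None): open the fingers fully, or close them until they stop; strength is the grip in N (None keeps the last).
- sleep(seconds).
- solve_ik(position, orientation): joint angles nearest the present ones, or None.
- camera(name): name is "side" or "top"; returns a dict with "color" (420x560x3 uint8, red, green, blue), "depth" (420x560 float32, m along the optical axis (not along the pixel's ray), 0 where there is no reading), "K" (3x3 intrinsics, pixels), "rvec" (rotation vector, rad) and "tvec" (3), from world to camera coordinates, as OpenCV has them. Camera axes: x right, y down, z forward; pixel columns grow to the right and rows downward; lengths in m; the calibration is good to about 2 mm. A picture is of the moment at which its call begins.
A pose or a line that the arm cannot do raises MotionError and nothing moves.
- sign_off(): hands the job in; it is judged then, once.
Trained networks look in a picture, given as the dict that the camera call returned (one of the last four; its "shot" number tells which), for a name from the list of things; names that differ only in an ending like _2 or _b are one class to them, and where a whole thing is asked for, a point or a joint stands for the part that bears it (a point fixed in the world has none). Each returns a list of dicts, best first, with "p" (0 to 1); they miss things now and then, are a little off and sometimes report something else, mostly with a low value. They report only what shows in the picture. A call takes as long as a camera call.
- spot_in(thing, picture): "extent" ([left, top, right, bottom] in pixels, round what is visible of it).
Readings, each from a call of its own:
- current_time(): time.
- current_joint_pos(): joint angles.
- current_qd(): joint speeds.
- current_joint_efforts(): joint torques, N m.
- current_tool_pos(): TCP position.
- current_eef_rot(): TCP orientation.
- current_force(): force on the tool from outside, world axes, zero at the start.
- current_ft_torque(): the same for the moment, N m.
- current_width(): opening from 0.0 (shut) to 1.0 (fully open).
- current_grip_force(): force on a finger pad.
Only numpy, scipy, OpenCV 4.12 (cv2) and the standard library are available. Lean on these libraries where they do the work, as an engineer would, in place of code of your own. Each camera call takes 0.05 s, during which the arm holds its last target. There are 200 camera calls.

## Working session

There is one attempt and no reset: what is moved stays moved. The work goes in short steps, each a Python script; the robot and the scene stay as the last script left them, time stands still between calls to the robot, and variables do not carry over. Pictures are saved under pics/ and viewed, at most 10 in all, crops included, and the job is handed in when it is done.

```bash
mkdir -p pics; cat > h.py <<'E'
from bench import *
import numpy as np, cv2
def cloud(c):
    d=c["depth"];K=np.array(c["K"]);R=cv2.Rodrigues(np.array(c["rvec"],float))[0];t=np.array(c["tvec"],float).ravel()
    v,u=np.mgrid[:d.shape[0],:d.shape[1]]
    P=np.stack([(u-K[0,2])/K[0,0]*d,(v-K[1,2])/K[1,1]*d,d],-1)
    W=(P-t)@R
    W[d<=0]=np.nan
    return W
E
python3 - <<'E'
from h import *
for n in("side","top"):
    c=camera(n);np.savez(f"{n}0.npz",**{k:c[k] for k in("color","depth","K","rvec","tvec")})
    cv2.imwrite(f"pics/{n}0.png",c["color"][:,:,::-1])
    W=cloud(c)
    R=cv2.Rodrigues(np.array(c["rvec"],float))[0];print(n,"cam at",-R.T@np.ravel(c["tvec"]))
    for th in("vase","rest","cradle","beaker_mid","jar_mid","bowl_mid","glaze_mid","rib_mid","brush_mid"):
        for r in spot_in(th,c)[:2]:
            l,t,rr,b=map(int,r["extent"]);w=W[t:b+1,l:rr+1].reshape(-1,3);w=w[(w[:,2]>.012)]
            print(th,round(r["p"],2),[l,t,rr,b],np.nanpercentile(w,[3,50,97],axis=0).round(3).tolist() if len(w) else None)
print(current_time())
E
```

```text
side cam at [0.11556392 0.78825986 0.7577359 ]
vase 0.85 [343, 134, 365, 190] [[0.532, -0.318, 0.019], [0.551, -0.274, 0.101], [0.582, -0.193, 0.158]]
rest 0.75 [201, 225, 260, 301] [[0.343, 0.17, 0.013], [0.371, 0.507, 0.387], [0.674, 0.554, 0.42]]
cradle 0.65 [198, 226, 247, 258] [[0.384, 0.18, 0.057], [0.614, 0.212, 0.1], [0.68, 0.519, 0.414]]
beaker_mid 0.9 [302, 190, 332, 231] [[0.521, -0.141, 0.016], [0.551, -0.058, 0.055], [0.587, -0.031, 0.079]]
beaker_mid 0.66 [201, 226, 248, 258] [[0.384, 0.179, 0.057], [0.616, 0.211, 0.099], [0.68, 0.516, 0.41]]
jar_mid 0.66 [318, 173, 346, 203] [[0.521, -0.269, 0.033], [0.551, -0.151, 0.067], [0.584, -0.096, 0.089]]
bowl_mid 0.84 [270, 150, 307, 174] [[0.703, -0.309, 0.014], [0.759, -0.27, 0.037], [0.807, -0.202, 0.055]]
bowl_mid 0.3 [302, 192, 329, 230] [[0.52, -0.135, 0.016], [0.552, -0.053, 0.055], [0.588, -0.031, 0.079]]
glaze_mid 0.93 [142, 238, 169, 271] [[0.758, 0.267, 0.015], [0.772, 0.297, 0.052], [0.805, 0.314, 0.075]]
rib_mid 0.75 [175, 347, 252, 369] [[0.464, 0.377, 0.012], [0.474, 0.384, 0.012], [0.485, 0.391, 0.013]]
brush_m
[... 816 characters left out ...]
0.075, 0.014], [0.73, -0.016, 0.018], [0.829, 0.025, 0.023]]
jar_mid 0.7 [347, 217, 382, 245] [[0.523, -0.201, 0.015], [0.556, -0.164, 0.069], [0.587, -0.135, 0.091]]
bowl_mid 0.93 [362, 131, 407, 176] [[0.706, -0.309, 0.013], [0.775, -0.273, 0.033], [0.81, -0.207, 0.057]]
glaze_mid 0.71 [169, 150, 197, 175] [[0.761, 0.257, 0.018], [0.779, 0.28, 0.073], [0.809, 0.307, 0.078]]
rib_mid 0.68 [122, 251, 162, 298] [[0.451, 0.366, 0.012], [0.499, 0.41, 0.013], [0.559, 0.456, 0.016]]
brush_mid 0.92 [282, 139, 316, 204] [[0.669, -0.073, 0.014], [0.73, -0.016, 0.018], [0.824, 0.022, 0.023]]
brush_mid 0.52 [397, 205, 437, 236] [[0.535, -0.319, 0.024], [0.56, -0.286, 0.114], [0.585, -0.268, 0.161]]
1.0
```

View pics/side0.png

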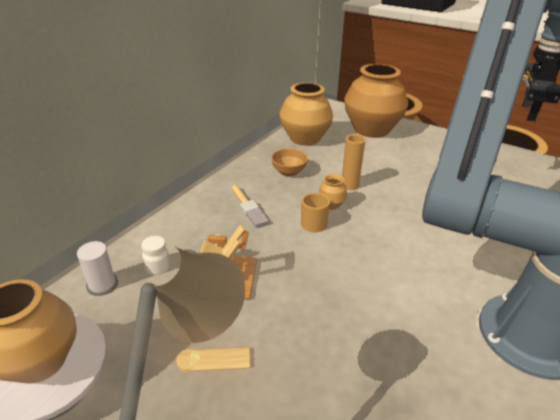

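View pics/top0.png

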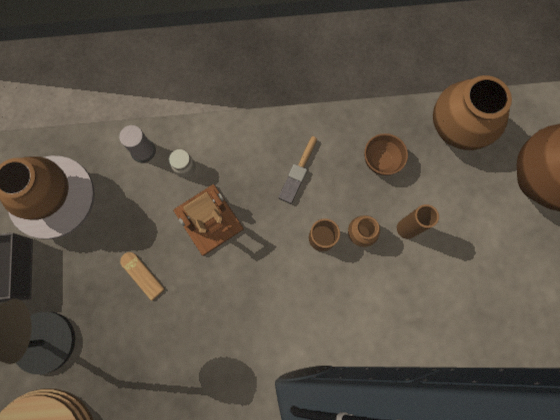

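The top view shows the vase at (417,222), jar (364,230), beaker (324,235) and the rest, yawed, at (208,220). In the side view the lamp partly hides the rest. I'll fit the vase and the rest from depth.

```bash
cat > fit.py <<'E'
from h import *
from scipy.optimize import least_squares
from scipy.spatial import cKDTree
L={n:dict(np.load(f"{n}0.npz")) for n in("side","top")}
W={n:cloud(L[n]) for n in L}
# vase: cylinder radius fit
for n in W:
    p=W[n].reshape(-1,3);p=p[np.isfinite(p).all(1)]
    q=p[(abs(p[:,0]-.56)<.06)&(abs(p[:,1]+.29)<.06)&(p[:,2]>.1)]
    o=q[(q[:,2]<.175)]
    f=lambda c:np.minimum(abs(np.hypot(o[:,0]-c[0],o[:,1]-c[1])-.028),abs(np.hypot(o[:,0]-c[0],o[:,1]-c[1])-.023))
    r=least_squares(f,[.56,-.29],loss="soft_l1",f_scale=.002);print("vase",n,r.x,np.median(f(r.x)),len(o),q[:,2].max())
def box(c,h):  # sampled box surface
    g=np.linspace(-1,1,15);a,b=np.meshgrid(g,g);a=a.ravel();b=b.ravel();o=np.ones_like(a);S=[]
    for s in(-1,1): S+=[np.c_[s*o,a,b],np.c_[a,s*o,b],np.c_[a,b,s*o]]
    return np.vstack(S)*h+c
def model(lean):
    fixed=np.vstack([box([0,0,.007],[.075,.065,.007])])
    cheeks=np.vstack([box([0,s*.047,.05],[.014,.007,.036]) for s in(-1,1)])
    t=np.linspace(-.008,.008,7);z=np.linspace(.0,.091,40);T,Z=np.meshgrid(t,z);T=T.ravel();Z=Z.ravel();k=np.sqrt(.5)
    rails=np.vstack([np.c_[-.028*k+T*k,s*(.028*k+T*k),Z] for s in(-1,1)])
    u,v=np.meshgrid(np.linspace(-.032,.032,20),np.linspace(-.036,.036,20));pl=np.c_[u.ravel(),v.ravel(),0*u.ravel()]
    cr=np.vstack([rails,pl]);c,s=np.cos(lean),np.sin(lean)
    R=np.array([[c,0,-s],[0,1,0],[s,0,c]])
    return fixed,cheeks,cr@R.T+[0,0,.07]
p=np.vstack([W[n].reshape(-1,3) for n in W]);p=p[np.isfinite(p).all(1)]
p=p[(abs(p[:,0]-.635)<.12)&(abs(p[:,1]-.22)<.11)&(p[:,2]>.009)&(p[:,2]<.2)]
glz=np.hypot(p[:,0]-.785,p[:,1]-.282)<.045;p=p[~glz]
b=p[p[:,2]<.02];print("base rect",cv2.minAreaRect((b[:,:2]*1000).astype(np.float32)),len(b),len(p))
h=p[p[:,2]>.08]
print("high pts z>.12 mean",p[p[:,2]>.115].mean(0))
def rot(a):return np.array([[np.cos(a),-np.sin(a)],[np.sin(a),np.cos(a)]])
if __name__=="__main__":
    best=None
    for yaw0 in(-.6,-.3,0,.3,.6):
     for l0 in(.45,.55,.7):
      def f(x):
        M=np.vstack(model(x[3]));q=p.copy();q[:,:2]=(p[:,:2]-x[:2])@rot(x[2])
        return cKDTree(M).query(q)[0]
      r=least_squares(f,[.635,.222,yaw0,l0],loss="soft_l1",f_scale=.003,diff_step=1e-3)
      if best is None or r.cost<best.cost:best=r
      print(yaw0,l0,r.x.round(4),r.cost)
    print(best.x,np.percentile(f(best.x),[50,80,95]))
    q=p.copy();x=best.x;q[:,:2]=(p[:,:2]-x[:2])@rot(x[2]);np.save("q.npy",q)
    im=np.full((480,760,3),255,np.uint8);M=np.vstack(model(x[3]))
    for S,c in((M,(200,200,200)),(q,(0,0,255))):
        for a in S:
            cv2.circle(im,(int(190+a[0]*1700),int(420-a[2]*1700)),1,c,-1);cv2.circle(im,(int(570+a[1]*1700),int(240-a[0]*1700)),1,c,-1)
    cv2.imwrite("pics/fit.png",im)
    crop=L["top"]["color"][175:265,165:260,::-1];cv2.imwrite("pics/crop.png",cv2.resize(crop,None,fx=6,fy=6,interpolation=cv2.INTER_CUBIC))
E
python3 fit.py
```

```text
vase side [ 0.56127285 -0.29224024] 0.0012918859365301724 491 0.16124875172583367
vase top [ 0.56166605 -0.29090294] 0.0009405970712511764 539 0.16555355207706504
base rect ((635.545166015625, 229.35983276367188), (152.11705017089844, 132.24899291992188), 28.426816940307617) 1835 4033
high pts z>.12 mean [0.59009798 0.20648984 0.12711022]
-0.6 0.45 [0.6435 0.2356 0.5108 0.5463] 0.03016528658946235
-0.6 0.55 [0.6435 0.2356 0.5107 0.5465] 0.03016539395899241
-0.6 0.7 [0.6435 0.2356 0.5108 0.5466] 0.030165259342663127
-0.3 0.45 [0.6435 0.2356 0.5111 0.5463] 0.030165263194506093
-0.3 0.55 [0.6435 0.2356 0.5108 0.5464] 0.030165327319376267
-0.3 0.7 [0.6435 0.2356 0.5109 0.546 ] 0.030165558356818178
0 0.45 [0.6435 0.2356 0.5113 0.5463] 0.030165404213222283
0 0.55 [0.6435 0.2356 0.5111 0.5463] 0.03016527366757298
0 0.7 [0.6435 0.2356 0.511  0.546 ] 0.03016567160314727
0.3 0.45 [0.6435 0.2356 0.5106 0.5466] 0.03016525096632724
0.3 0.55 [0.6435 0.2356 0.5107 0.5463] 0.03016530622171745
0.3 0.7 [0.6435 0.2356 0.5107 0.5466] 0.030165315432849282
0.6 0.45 [0.6435 0.2356 0.5109 0.5467] 0.03016515478195601
0.6 0.55 [0.6435 0.2357 0.5121 0.548 ] 0.030165942139198102
0.6 0.7 [0.6435 0.2356 0.5109 0.5468] 0.03016511888619813
[0.64350624 0.23558712 0.51089071 0.54680069] [0.00403402 0.00590201 0.00959923]
```

View pics/fit.png

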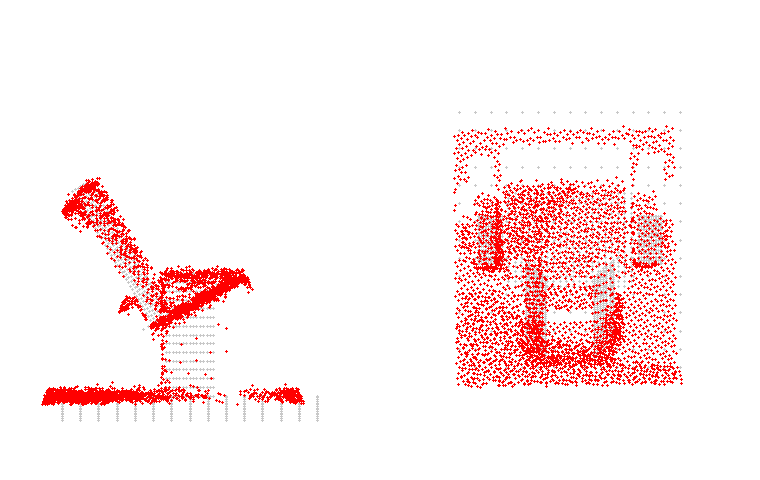

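View pics/crop.png

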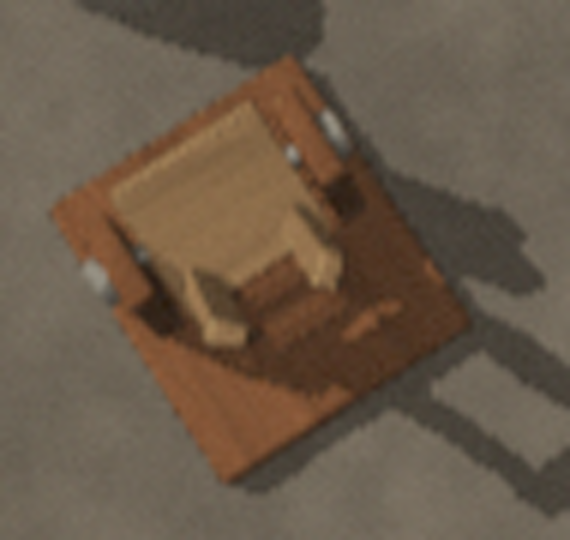

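The crop shows the rest with its foot plate on the far side and the two rails leaning toward the robot. The hinge is not at the middle of the base, so I'll free that offset and refit.

```bash
cat > fit2.py <<'E'
import fit as F
from fit import *
def model2(lean,bx,ch,cx):
    _,_,cr=model(lean)
    ck=np.vstack([box([cx,s*.047,.05],[ch,.007,.036]) for s in(-1,1)])
    return np.vstack([box([bx,0,.007],[.075,.065,.007]),ck,cr])
def f(x):
    q=p.copy();q[:,:2]=(p[:,:2]-x[:2])@rot(x[2])
    return cKDTree(model2(*x[3:])).query(q)[0]
r=least_squares(f,[.648,.24,.496,.55,-.018,.026,0],loss="cauchy",f_scale=.002,diff_step=1e-3,x_scale=[.01,.01,.05,.05,.01,.01,.01])
x=r.x;print(x.round(4),np.percentile(f(x),[50,80,95]))
q=p.copy();q[:,:2]=(p[:,:2]-x[:2])@rot(x[2])
# independent checks: foot plate plane, rails
l=x[3];c,s=np.cos(l),np.sin(l);Rc=np.array([[c,0,-s],[0,1,0],[s,0,c]]);u=(q-[0,0,.07])@Rc
pl=u[(abs(u[:,0])<.028)&(abs(u[:,1])<.03)&(abs(u[:,2])<.008)&(u[:,0]>-.01)]
A=np.c_[pl[:,0],pl[:,1],np.ones(len(pl))];print("plate z = a x + b y + c",np.linalg.lstsq(A,pl[:,2],rcond=None)[0],len(pl))
for sg in(-1,1):
    k=.5**.5;n=np.array([k,-sg*k,0]);t=np.array([k,sg*k,0])
    e=u@n+.028;m=(abs(e)<.006)&(abs(u@t)<.007)&(u[:,2]>.015)&(u[:,2]<.088)
    print("rail",sg,m.sum(),"median err",np.median(e[m]) if m.any() else None,"slope",np.polyfit(u[m,2],e[m],1) if m.sum()>9 else None)
im=np.full((480,760,3),255,np.uint8)
Mu=model2(*x[3:]);
for S,cc in((Mu,(200,200,200)),(q,(0,0,255))):
    for a in S:
        cv2.circle(im,(int(190+a[0]*1700),int(420-a[2]*1700)),1,cc,-1)
    for a in (S-[0,0,.07])@Rc:
        if a[2]>.02: cv2.circle(im,(int(570+a[1]*3000),int(240-a[0]*3000)),1,cc,-1)
cv2.circle(im,(570,240),84,(0,160,0),1)
cv2.imwrite("pics/fit2.png",im);np.save("rest.npy",x[:4])
E
python3 fit2.py
```

```text
vase side [ 0.56127285 -0.29224024] 0.0012918859365301724 491 0.16124875172583367
vase top [ 0.56166605 -0.29090294] 0.0009405970712511764 539 0.16555355207706504
base rect ((635.545166015625, 229.35983276367188), (152.11705017089844, 132.24899291992188), 28.426816940307617) 1835 4033
high pts z>.12 mean [0.59009798 0.20648984 0.12711022]
[ 0.6484  0.2365  0.4905  0.5741 -0.0131  0.0211  0.0007] [0.0033194  0.00535636 0.00886583]
plate z = a x + b y + c [-0.05034062  0.00681878 -0.00054095] 477
rail -1 170 median err 0.0006605546984605765 slope [ 0.01127077 -0.00025453]
rail 1 39 median err 0.0035194246866170655 slope [-0.01459764  0.00375712]
```

View pics/fit2.png

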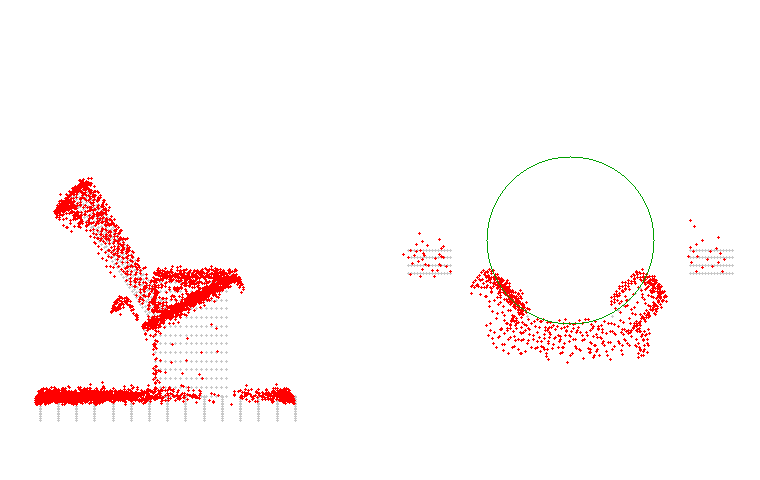

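Fit agrees well: lean about 0.55, vase at (0.5615, −0.2915). I'll check IK and grasp.

```bash
cat >> h.py <<'E'
X,Y,YAW,_=np.load("rest.npy") if __import__("os").path.exists("rest.npy") else (0,0,0,0)
LEAN=0.555
c,s=np.cos(LEAN),np.sin(LEAN);a,b=np.cos(YAW),np.sin(YAW)
RC=np.array([[a,-b,0],[b,a,0],[0,0,1]])@np.array([[c,0,-s],[0,1,0],[s,0,c]])
P0=np.array([X,Y,.07])+RC@[.002,-.0015,0]
def cw(u):return P0+RC@np.array(u,float)
def tool(sg):  # tool z = -cradle z, y = sg*cradle y
    z=-RC[:,2];y=sg*RC[:,1];return np.c_[np.cross(y,z),y,z]
def down(th):
    y=np.array([np.cos(th),np.sin(th),0]);z=np.array([0,0,-1.]);return np.c_[np.cross(y,z),y,z]
V=np.array([.5615,-.2915,0]);H=.109
E
python3 - <<'E'
from h import *
for sg in(1,-1):
    for u in([.02,0,H+.06],[0,0,H],[0,0,H+.12]):
        j=solve_ik(cw(u),tool(sg));print("place",sg,u,None if j is None else np.round(j,2))
for th in(0,np.pi/2,np.pi,-np.pi/2):
    j=solve_ik(V+[0,0,H],down(th));print("grasp",round(th,2),None if j is None else np.round(j,2))
E
```

```text
place 1 [0.02, 0, 0.16899999999999998] [ 0.03  0.38  1.88  0.57  0.44 -2.49]
place 1 [0, 0, 0.109] [ 0.05  0.5   1.9   0.79  0.32 -2.72]
place 1 [0, 0, 0.22899999999999998] [-0.02  0.25  1.93  0.54  0.53 -2.49]
place -1 [0.02, 0, 0.16899999999999998] [0.03 0.38 1.88 0.57 0.44 0.65]
place -1 [0, 0, 0.109] [0.05 0.5  1.9  0.79 0.32 0.42]
place -1 [0, 0, 0.22899999999999998] [-0.02  0.25  1.93  0.54  0.53  0.65]
grasp 0 [-0.66  0.68  1.51 -0.    0.96 -0.66]
grasp 1.57 [-0.66  0.68  1.51 -0.    0.96 -2.23]
grasp 3.14 [-0.66  0.68  1.51 -0.    0.96  2.49]
grasp -1.57 [-0.66  0.68  1.51 -0.    0.96  0.92]
```

```bash
python3 - <<'E'
from h import *
let_go()
move_pose(V+[0,0,H+.11],down(0))
print(move_l(V+[0,0,H],v=.12,stop_force=10),current_tool_pos())
grasp(45);print(current_width(),current_grip_force(),current_force())
move_l(V+[0,0,H+.17],v=.15)
print(current_width(),current_force(),current_time())
c=camera("side");cv2.imwrite("pics/g1.png",c["color"][:,:,::-1])
c2=camera("top");im=np.hstack([c["color"][60:300,260:560],c2["color"][60:300,260:560]]);cv2.imwrite("pics/g1.png",cv2.resize(im[:,:,::-1],None,fx=1.3,fy=1.3))
E
```

```text
False [ 0.56205859 -0.2919829   0.10977764]
0.6312164984812454 44.570187463468756 [-0.23748052  0.01818917  1.09425002]
0.6268289981280916 [-0.71621271 -0.0288225  -2.56945241] 6.025
```

View pics/g1.png

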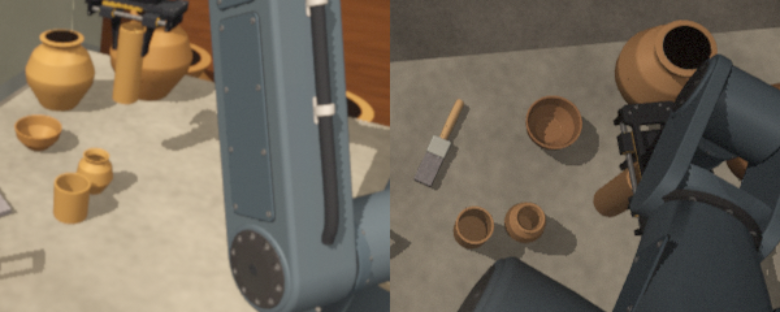

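The vase is lifted upright and straight in the gripper, and the jar and beaker are undisturbed. Next is moving above the cradle.

```bash
python3 - <<'E'
from h import *
R=tool(-1)
move_pose(cw([.03,0,H+.10]),R)
print(current_tool_pos()-cw([.03,0,H+.10]),current_time(),current_force())
S=[camera("side"),camera("top")]
for n,c in zip("st",S):
    # vase lower-part points in cradle frame
    w=cloud(c).reshape(-1,3);u=(w-P0)@RC;m=np.isfinite(u).all(1)&(abs(u[:,0]-.03)<.045)&(abs(u[:,1])<.045)&(u[:,2]>.094)&(u[:,2]<.19)
    u=u[m];print(n,len(u),"z range",u[:,2].min() if len(u) else 0)
    if len(u)>50:
        from scipy.optimize import least_squares
        f=lambda x:np.hypot(u[:,0]-x[0]-x[2]*(u[:,2]-.2),u[:,1]-x[1]-x[3]*(u[:,2]-.2))-.028
        r=least_squares(f,[.03,0,0,0],loss="cauchy",f_scale=.002);print(r.x.round(4),np.median(abs(f(r.x))))
im=np.hstack([S[0]["color"][150:330,120:360],S[1]["color"][120:300,130:370]]);cv2.imwrite("pics/p1.png",cv2.resize(im[:,:,::-1],None,fx=1.6,fy=1.6))
E
```

```text
[ 0.00080332 -0.00056465  0.00025858] 7.8833 [ 0.06095228 -1.40391503 -2.99935031]
s 953 z range 0.09858776362615226
[ 0.0251 -0.0017 -0.0008 -0.0009] 0.0006347913129035217
t 288 z range 0.09943582134587503
[ 0.0271 -0.0024 -0.0016 -0.0032] 0.0003162702995597542
```

View pics/p1.png

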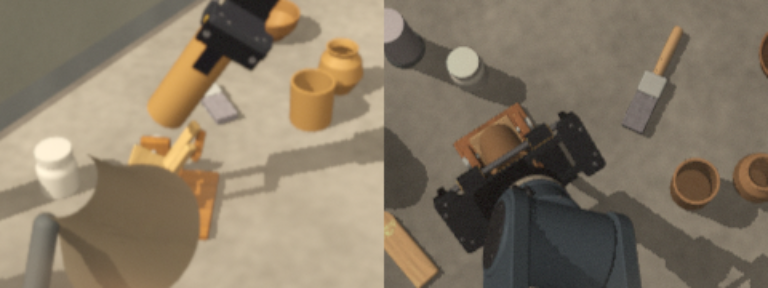

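The vase is parallel to the cradle axis to within 3 mrad, and the camera-to-robot offset is about (4, 2) mm. I'll correct for that and lower with force stops.

```bash
python3 - <<'E'
from h import *
def u():return ((current_tool_pos()-P0)@RC).round(4)
print(move_l(cw([.016,.002,H+.03]),v=.1,stop_force=12),u(),(current_force()@RC).round(1))
print(move_l(cw([.014,.002,H+.004]),v=.04,stop_force=5),u(),(current_force()@RC).round(1))
z=u()[2]
print(move_l(cw([-.008,.002,z]),v=.02,stop_force=5),u(),(current_force()@RC).round(1))
x=u()[0]
print(move_l(cw([x,.002,H-.010]),v=.02,stop_force=6),u(),(current_force()@RC).round(1),current_time())
print(current_ft_torque()@RC)
E
```

```text
False [0.0163 0.0018 0.1391] [-2.   0.  -1.9]
False [0.014  0.002  0.1129] [-1.1 -0.6 -2.6]
True [0.0047 0.0016 0.113 ] [2.6 0.8 1.3]
True [0.0049 0.0016 0.1095] [0.9 0.  3.5] 10.6417
[0.02512267 0.24959244 0.03055896]
```

Contacts came where predicted: x 4.7 mm (expected 4), z at the plate. A light press, then release and back away.

```bash
python3 - <<'E'
from h import *
def u():return ((current_tool_pos()-P0)@RC).round(4)
x,y,z=u()
print(move_l(cw([x-.004,y,z]),v=.02,stop_force=4),u(),(current_force()@RC).round(1))
sleep(.3);let_go();sleep(.3);print(current_width(),(current_force()@RC).round(1))
x,y,z=u()
print(move_l(cw([x,y,z+.10]),v=.1,stop_force=6),u())
move_pose(cw([-.05,y,z+.2]),tool(-1))
movej([-.8,0.2,1.5,0,1.3,-.2])
from scipy.optimize import least_squares
S=[camera("side"),camera("top")]
for n,c in zip("st",S):
    w=cloud(c).reshape(-1,3);q=(w-P0)@RC;m=np.isfinite(q).all(1)&(abs(q[:,0])<.04)&(abs(q[:,1])<.04)&(q[:,2]>.095)&(q[:,2]<.17)
    q=q[m];f=lambda x:np.minimum(*[abs(np.hypot(q[:,0]-x[0]-x[2]*(q[:,2]-.1),q[:,1]-x[1]-x[3]*(q[:,2]-.1))-r) for r in(.028,.023)])
    r=least_squares(f,[0,0,0,0],loss="cauchy",f_scale=.002);print(n,len(q),r.x.round(4),np.percentile(q[:,2],[50,98,100]).round(4))
print(current_time(),current_force())
im=np.hstack([S[0]["color"][150:330,120:360],S[1]["color"][120:300,130:370]]);cv2.imwrite("pics/e1.png",cv2.resize(im[:,:,::-1],None,fx=1.6,fy=1.6))
E
```

```text
True [0.0048 0.0015 0.1096] [1.6 1.2 2.7]
1.002677689409529 [ 0.1 -0.3  0.2]
False [0.005  0.0014 0.2094]
s 976 [-0.0003  0.0009  0.0039  0.004 ] [0.1382 0.1603 0.1622]
t 522 [ 0.0019  0.0004 -0.0009 -0.0034] [0.1418 0.1624 0.1664]
15.7083 [-0.83081555  0.48517891 -0.87574897]
```

View pics/e1.png

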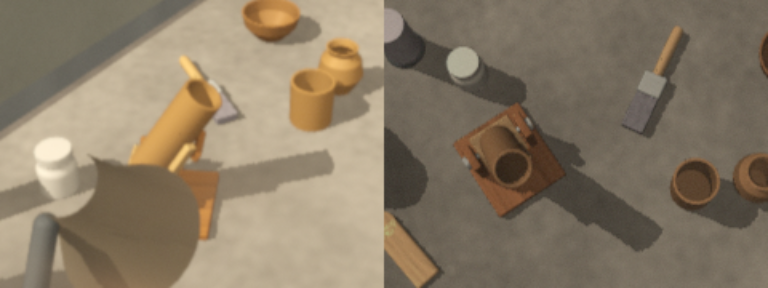

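The vase lies in the cradle, foot on the plate and mouth 160 mm up its axis, centred to about 1–2 mm. The gripper is clear and the other pots and tools I can see have not moved.

```bash
python3 -c "
from bench import *
print(sign_off())"
```

```text
the job is handed in; nothing more can be done
None
```

The vase lies in the cradle, foot on the plate and side along both rails; the gripper let go and backed clear, and the job was handed in at about 16 s with no result reported back.

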